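# Make up two shoe-repair kits on the cobbler's bench

### The job

Make up the two kit trays from the loose stock, everything standing upright flat on the tray's floor: in the long wooden tray the low wide jar goes in the larger bay and the slim bottle in the smaller bay; in the squarish metal tray the cone of thread goes in the narrower bay and the large glue cup in the wider bay, with the small glue cup nested fully down inside it. Set the glass jar and bottle down gently rather than dropping them, and leave the tall jar where it is.

Things in the scene. Friction and masses are not known exactly. Their poses are not given: they have to be found in the camera images.
- long_tray: Fixed, level, open plywood tray, outside 170 (its x) by 90 (its y) mm; walls 5 thick, 16 high; floor 5 thick. A divider 5 thick, 14 high, runs along y at x = +12.5: larger bay x -80 to +10 (centre -35, for the low jar), smaller bay x +15 to +80 (centre +47.5, for the bottle), both 80 mm along y. Origin: centre of the underside, on the bench; z up.
- square_tray: Fixed, level, open metal tray, outside 130 (its x) by 160 (its y) mm; walls 5 thick, 16 high; floor 5 thick. A divider 5 thick, 14 high, runs along x at y = +10.5: wider bay y -75 to +8 (centre -33.5, for the cups), narrower bay y +13 to +75 (centre +44, for the thread), both 120 mm along x. Origin: centre of the underside, on the bench; z up.
- low_jar: Low wide jar of brown glass with a black cap, 52 mm tall, about 120 g: straight glass 58 mm in diameter up to 36 mm height, above it the cap, 56 mm in diameter. Stands upright on the bench. Origin: centre of the underside; z up.
- bottle: Slim brown glass bottle with a black cap, 90 mm tall, about 100 g: straight body 36 mm in diameter up to 56 mm height, narrowing to a 16 mm neck at 68 mm; cap 20 mm in diameter from 75 to 90 mm. Stands upright on the bench. Origin: centre of the underside; z up.
- thread_cone: Cone of pale thread on a grey plastic core, 100 mm tall, about 90 g: foot disc 44 mm diameter, thread tapering from 42 to 28 mm at 72 mm height, above it the bare core, 20 mm diameter from 72 to 100 mm height, to grip. Stands upright. Origin: centre of the underside; z up.
- large_cup: Large tapered white plastic glue cup, open at the top, 58 mm tall, about 50 g: 42 mm diameter at the foot, 58 mm at 37 mm height, then a straight collar 64 mm in diameter from 40 to 58 mm height. Wall 3 mm, floor 4 mm thick. Stands upright. Origin: centre of the underside; z up.
- small_cup: Small tapered white plastic glue cup, open top, 74 mm tall, about 40 g: 31 mm diameter at the foot, 47 at 45 mm height, then a straight collar 52 mm in diameter from 48 to 74 mm height. Fully nested, it stands on the large cup's floor: origin 4 mm above the large cup's, about 3 mm play all round, top 20 mm above the large cup's rim. Stands upright. Origin: centre of the underside; z up.
- tall_jar: Tall jar of brown glass with a black cap, 85 mm tall, about 160 g, straight glass 48 mm in diameter up to 68 mm height, cap 45 mm in diameter. Not needed: it stands among the stock and must stay where it is. Origin: centre of the underside; z up.

How it is judged:
At the end, for the whole second after the job is handed in: Jar, bottle, thread and large cup each wholly in its bay, flat on the tray floor (within 5 mm), upright within 0.1 rad; small cup in the large one, origin 1 to 9 mm above its origin, within 7 mm of its axis, upright within 0.12 rad; all at rest (under 0.02 m/s) (x of low_jar in the frame of long_tray between -0.056 and -0.014 m and y of low_jar in the frame of long_tray between -0.016 and 0.016 m and z of low_jar in the frame of long_tray between 0.001 and 0.01 m and angle between each of low_jar, bottle, large_cup, thread_cone's own z axis and vertical below 0.1 rad and x of bottle in the frame of long_tray between 0.028 and 0.067 m and y of bottle in the frame of long_tray between -0.027 and 0.027 m and z of bottle in the frame of long_tray between 0.001 and 0.01 m and x of large_cup in the frame of square_tray between -0.044 and 0.044 m and y of large_cup in the frame of square_tray between -0.059 and -0.008 m and z of large_cup in the frame of square_tray between 0.001 and 0.01 m and x of thread_cone in the frame of square_tray between -0.043 and 0.043 m and y of thread_cone in the frame of square_tray between 0.03 and 0.058 m and z of thread_cone in the frame of square_tray between 0.001 and 0.01 m and horizontal distance between small_cup and large_cup below 0.007 m and z of small_cup in the frame of large_cup between 0.001 and 0.009 m and angle between small_cup's own z axis and vertical below 0.12 rad and linear speed of each of low_jar, bottle, thread_cone, large_cup, small_cup below 0.02 m/s); the robot touches nothing.
It fails at once if the tall jar is moved more than 30 mm (distance of tall_jar from where it was at the start of the episode above 0.03 m).
It fails at once if the low jar is dropped (moves faster than 0.7 m/s while the fingers do not hold it) (linear speed of low_jar above 0.7 m/s and contact force between low_jar and the fingers below 0.05 N).
It fails at once if the bottle is dropped (moves faster than 0.7 m/s while the fingers do not hold it) (linear speed of bottle above 0.7 m/s and contact force between bottle and the fingers below 0.05 N).
It also fails if it takes over 131 s, if anything falls off the work surface, if the arm or the gripper's body presses on something with over 40 N, if the wrist force passes 120 N, or if a joint passes its speed limit or range.

### The arm

A 6-joint arm with a two-finger parallel gripper is mounted at the origin on the work surface. World frame = base frame: x ahead of the robot, y to its left, z up, the work surface at z = 0. Lengths are in m, angles in rad, forces in N, time in s.
With the tool pointing down it reaches from about 0.325 to 0.775 m from the base axis. Payload 9.3 kg.
Tool frame: the origin (TCP) lies midway between the tips of the shut fingers; the grasp point (between the pads) lies env.hold_point_z behind it (env.hold_point_z is the distance from the TCP to the grasp point, in m); z points along the fingers, y is the line along which they close (so a half turn about z gives the same grasp; the last joint's range is limited). The gripper opens to 85 mm and grips with 20 to 120 N. Pads are 22 mm wide; open, the fingers measure 114 mm over their backs; the gripper's body (76 mm by 85 mm) begins 54 mm behind the grasp point. The pads swing forward as they close: fully open they stand 13 mm farther back than shut.
Start: joints at [1.132, 0.259, 0.021, 1.334, 0, 1.418], TCP at [0.155, 0.528, 0.199] pointing down, gripper open.
Joint ranges: [-3.04, 3.04], [-0.91, 1.82], [-1.04, 1.36], [-1.92, 1.95], [-1.52, 1.45], [-3.14, 3.14]. Speed limits (rad/s): [2.22, 2.22, 2.79, 3.14, 3.14, 3.14].

### API

Orientations are given as [roll, pitch, yaw] about the fixed x, y, z axes, in that order (R = Rz(yaw) Ry(pitch) Rx(roll)).
In Python, from bench import env, viewer, spotter gives the robot as it stands. The module is installed in compiled form; this text tells all that it offers. Calls block until the motion is done:
- env.reach(position, orientation): joint-space move of the TCP to a pose.
- env.move_straight(position, rotation=None, v=0.15): straight line of the TCP; rotation=None keeps the orientation; v is the mean speed in m/s.
- env.goto_joints(angles): joint-space move.
- env.move_gripper(opening, newtons=None): opening from 0.0 (shut) to 1.0 (fully open); newtons is the grip in N (None keeps the last); returns when the fingers have stopped.
- env.wait(seconds).
- env.inverse_kinematics(position, orientation): joint angles nearest the present ones, or None.
- env.state(): the state.
- viewer.grab_frame(name): name is "scene" or "top" or "wrist"; returns a dict with "image" (480x640x3 uint8, red, green, blue), "fx", "fy", "cx", "cy" (pixels), "distortion" ([k1, k2, p1, p2, k3] as OpenCV has them; the pictures are not rectified), "T" (4x4, takes a point from camera to world coordinates). Camera axes: x right, y up, looking along -z (the intrinsics and any distortion apply to the point x, -y, -z); pixel columns grow to the right and rows downward; lengths in m; the calibration is good to about 2 mm. A picture is of the moment at which its call begins. There is no depth.
A pose or a line that the arm cannot do raises env.MotionError and nothing moves.
- env.finish_job(): hands the job in; it is judged then, once.
Trained networks look in a picture, given as the dict that the camera call returned (one of the last four; its "shot" number tells which), for a name from the list of things; names that differ only in an ending like _2 or _b are one class to them, and where a whole thing is asked for, a point or a joint stands for the part that bears it (a point fixed in the world has none). Each returns a list of dicts, best first, with "score" (0 to 1); they miss things now and then, are a little off and sometimes report something else, mostly with a low value. They report only what shows in the picture. A call takes as long as a camera call.
- spotter.recognise(picture, query): "location" ([x, y, z] in m, in world coordinates, good to about 4 mm: the middle of the surface that is visible of it).
- spotter.regions_of(picture, query): "pixels" (480x640 bool, what is visible of it).
The state is a dict: "time": time; "joint_positions": joint angles; "joint_velocities": joint speeds; "effort": joint torques, N m; "ee_pos": TCP position; "tool_rot": TCP orientation; "contact_force": force on the tool from outside, world axes, zero at the start; "ft_torque": the same for the moment, N m; "grip_width": opening from 0.0 (shut) to 1.0 (fully open); "gripper_force": force on a finger pad.
Only numpy, scipy, OpenCV 4.12 (cv2) and the standard library are available. Lean on these libraries where they do the work, as an engineer would, in place of code of your own. Each camera call takes 0.05 s, during which the arm holds its last target. There are 200 camera calls.

## Working session

There is one attempt and no reset: what is moved stays moved. The work goes in short steps, each a Python script; the robot and the scene stay as the last script left them, time stands still between calls to the robot, and variables do not carry over. Pictures are saved under pics/ and viewed, at most 14 in all, crops included, and the job is handed in when it is done.

```bash
mkdir -p pics; python3 - <<'E'
from bench import env, viewer, spotter
import cv2,numpy as np
s=env.state();print(s['time'],s['ee_pos'],s['tool_rot'],env.hold_point_z)
for n in ("scene","top"):
    p=viewer.grab_frame(n);cv2.imwrite(f'pics/{n}0.png',p['image'][:,:,::-1])
    print(n,p['fx'],p['cx'],p['cy'],p['distortion'],np.round(p['T'],3).tolist())
    for q in "long_tray square_tray low_jar bottle thread_cone large_cup small_cup tall_jar".split():
        print(q,[(np.round(d['location'],3).tolist(),round(d['score'],2)) for d in spotter.recognise(p,q)][:4])
E
```

```text
0.0 [0.15495516 0.52739158 0.19792981] [-3.14022748e+00 -1.89102410e-04  2.85575480e+00] 0.0187
scene 449.6615184896319 320.750508805637 234.27511238100035 [-0.02833518  0.          0.          0.          0.        ] [[0.48, -0.468, 0.742, 1.283], [0.877, 0.261, -0.403, -0.444], [-0.005, 0.844, 0.536, 0.598], [0.0, 0.0, 0.0, 1.0]]
long_tray [([0.462, 0.332, 0.008], 0.87), ([0.515, -0.062, 0.037], 0.39)]
square_tray [([0.579, 0.153, 0.005], 0.78)]
low_jar [([0.516, -0.059, 0.037], 0.74)]
bottle [([0.512, -0.394, 0.046], 0.7)]
thread_cone [([0.478, -0.196, 0.051], 0.56)]
large_cup [([0.39, -0.312, 0.037], 0.76), ([0.479, -0.192, 0.053], 0.4)]
small_cup [([0.596, -0.234, 0.052], 0.76), ([0.464, 0.332, 0.005], 0.74)]
tall_jar [([0.664, -0.059, 0.055], 0.59)]
top 562.3838543464703 326.36028256245635 252.69855946733765 [0.02413937 0.         0.         0.         0.        ] [[0.007, 0.994, -0.108, 0.36], [-1.0, 0.008, 0.002, -0.032], [0.003, 0.108, 0.994, 1.295], [0.0, 0.0, 0.0, 1.0]]
long_tray [([0.459, 0.335, 0.002], 0.72)]
square_tray [([0.578, 0.157, 0.007], 0.98)]
low_jar [([0.493, -0.056, 0.057], 0.57)]
bottle [([0.376, -0.317, 0.026], 0.72), ([0.496, -0.39, 0.063], 0.66)]
thread_cone [([0.464, -0.181, 0.057], 0.71)]
large_cup [([0.371, -0.32, 0.028], 0.78)]
small_cup [([0.587, -0.236, 0.049], 0.91)]
tall_jar [([0.64, -0.052, 0.084], 0.94)]
```

View pics/top0.png

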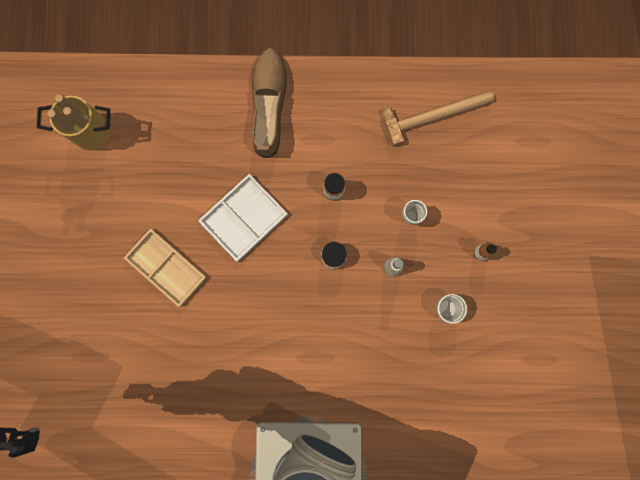

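View pics/scene0.png

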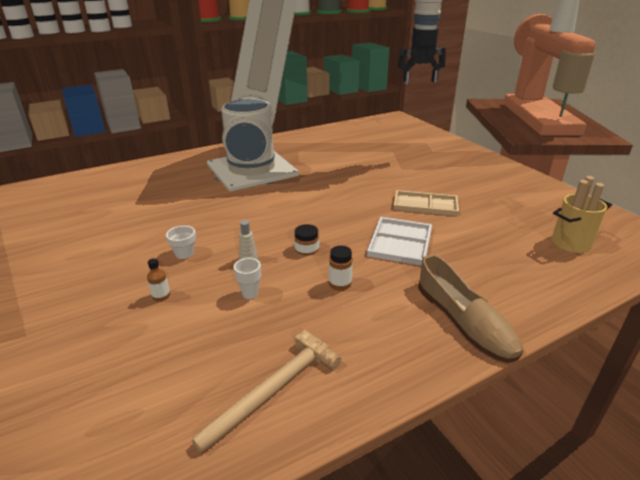

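```bash
cat > h.py <<'E'
from bench import env, viewer, spotter
import cv2,numpy as np
from scipy.optimize import minimize
PROF={'low_jar':[(0,29),(36,29),(36,28),(52,28)],'bottle':[(0,18),(56,18),(68,8),(75,10),(90,10)],
'thread_cone':[(0,22),(4,21),(72,14),(72,10),(100,10)],'large_cup':[(0,21),(37,29),(40,32),(58,32)],
'small_cup':[(0,15.5),(45,23.5),(48,26),(74,26)],'tall_jar':[(0,24),(68,24),(85,22.5)]}
DIM={'long_tray':(.170,.090),'square_tray':(.130,.160)}
DIV={'long_tray':[(.0125,-.04),(.0125,.04)],'square_tray':[(-.06,.0105),(.06,.0105)]}
def project(p,pts):
    M=np.diag([1,-1,-1,1.])@np.linalg.inv(p['T'])
    K=np.array([[p['fx'],0,p['cx']],[0,p['fy'],p['cy']],[0,0,1.]])
    return cv2.projectPoints(np.asarray(pts,float).reshape(-1,3),cv2.Rodrigues(M[:3,:3])[0],M[:3,3],K,np.array(p['distortion'],float))[0].reshape(-1,2)
def sil(p,name,q):
    im=np.zeros((480,640),np.uint8); fill=lambda P:cv2.fillConvexPoly(im,cv2.convexHull(np.round(project(p,P)*16).astype(np.int32)),255,cv2.LINE_AA,4)
    if name in PROF:
        a=np.linspace(0,2*np.pi,32); c=[np.c_[q[0]+r*np.cos(a)/1e3,q[1]+r*np.sin(a)/1e3,0*a+z/1e3] for z,r in PROF[name]]
        for u,v in zip(c,c[1:]): fill(np.r_[u,v])
    else:
        l,w=DIM[name]; fill([[*tw(q,(sx*l/2,sy*w/2)),z] for sx in(-1,1) for sy in(-1,1) for z in(0,.016)])
    return im/255.
def tw(q,xy):
    c,s=np.cos(q[2]),np.sin(q[2]); return np.array([q[0]+c*xy[0]-s*xy[1],q[1]+s*xy[0]+c*xy[1]])
def mask(p,name):
    r=spotter.regions_of(p,name); return [(d['pixels'],d['score']) for d in r]
def fit(views,name,q0):
    """views: list of (picture, mask)"""
    f=lambda q:sum(np.abs(sil(p,name,q)-m).sum()/max(m.sum(),1) for p,m in views)
    n=len(q0); S=np.vstack([q0]+[np.array(q0)+np.eye(n)[i]*(.012 if i<2 else .1) for i in range(n)])
    r=minimize(f,q0,method='Nelder-Mead',options=dict(initial_simplex=S,xatol=2e-4,fatol=1e-4))
    return r.x,r.fun/len(views)
E
python3 - <<'E'
from h import *
import json
ini={'low_jar':(.497,-.057),'bottle':(.5,-.392),'thread_cone':(.47,-.19),'large_cup':(.38,-.317),'small_cup':(.59,-.235),'tall_jar':(.65,-.055),
'long_tray':(.459,.335),'square_tray':(.578,.157)}
V={k:[] for k in ini}; out={}
def look(cam):
    p=viewer.grab_frame(cam)
    for k,q in ini.items():
        uv=project(p,[[*q,.03]])[0]
        if not(0<uv[0]<640 and 0<uv[1]<480):continue
        best=None
        for m,s in mask(p,k):
            if m.sum()<40: continue
            c=np.argwhere(m).mean(0)[::-1]
            if np.linalg.norm(c-uv)<p['fx']*.06/1.0*(2.5 if cam=='wrist' else 1): best=m;break
        if best is None: print(cam,'no',k);continue
        edge=best[0].any()|best[-1].any()|best[:,0].any()|best[:,-1].any()
        if not edge:V[k].append((cam,p,best))
    return p
look('scene');look('top')
env.reach([.5,.25,.35],[3.14159,0,2.8]);p=look('wrist');cv2.imwrite('pics/w1.png',p['image'][:,:,::-1]);print(p['T'].round(3).tolist(),p['fx'])
for k,q in ini.items():
    if not V[k]: continue
    qs=[tuple(q)] if k in PROF else [tuple(q)+(a,) for a in np.arange(0,3.1,np.pi/4 if 0 else .4)]
    r=min((fit([(p,m) for _,p,m in V[k]],k,q) for q in qs),key=lambda t:t[1])
    each=[(c,fit([(p,m)],k,r[0])) for c,p,m in V[k]]
    out[k]=r[0].tolist();print(k,r[0].round(4),round(r[1],3),[(c,a.round(4).tolist(),round(b,3)) for c,(a,b) in each])
json.dump(out,open('q.json','w'))
print(env.state()['time'])
E
```

```text
wrist no tall_jar
[[0.334, -0.903, -0.269, 0.431], [0.942, 0.32, 0.095, 0.275], [0.0, -0.286, 0.958, 0.524], [0.0, 0.0, 0.0, 1.0]] 389.2785732042705
low_jar [ 0.4918 -0.0524] 0.109 [('scene', [0.4911, -0.0535], np.float64(0.1)), ('top', [0.4924, -0.0522], np.float64(0.122)), ('wrist', [0.4916, -0.0524], np.float64(0.094))]
bottle [ 0.5037 -0.3946] 0.244 [('scene', [0.5022, -0.3944], np.float64(0.137)), ('top', [0.5028, -0.3886], np.float64(0.341))]
thread_cone [ 0.4684 -0.1904] 0.258 [('scene', [0.4492, -0.1856], np.float64(0.307)), ('top', [0.4688, -0.1885], np.float64(0.133))]
large_cup [ 0.3727 -0.3119] 0.104 [('scene', [0.3727, -0.3119], np.float64(0.081)), ('top', [0.3742, -0.3111], np.float64(0.124))]
small_cup [ 0.5853 -0.2308] 0.147 [('scene', [0.5837, -0.2313], np.float64(0.145)), ('top', [0.5875, -0.23], np.float64(0.165)), ('wrist', [0.5845, -0.2316], np.float64(0.112))]
tall_jar [ 0.6437 -0.0528] 0.161 [('scene', [0.6436, -0.0531], np.float64(0.082)), ('top', [0.6436, -0.052], np.float64(0.235))]
long_tray [0.4621 0.3328 4.0098] 0.067 [('scene', [0.4631, 0.3298, 4.0154], np.float64(0.083)), ('top', [0.4635, 0.3346, 4.0229], np.float64(0.049)), ('wrist', [0.4611, 0.3325, 4.0021], np.float64(0.043))]
square_tray [0.5784 0.1574 0.7736] 0.059 [('scene', [0.578, 0.1561, 0.7679], np.float64(0.069)), ('top', [0.5793, 0.1589, 0.784], np.float64(0.068)), ('wrist', [0.5782, 0.1573, 0.7641], np.float64(0.033))]
3.8583
```

View pics/w1.png

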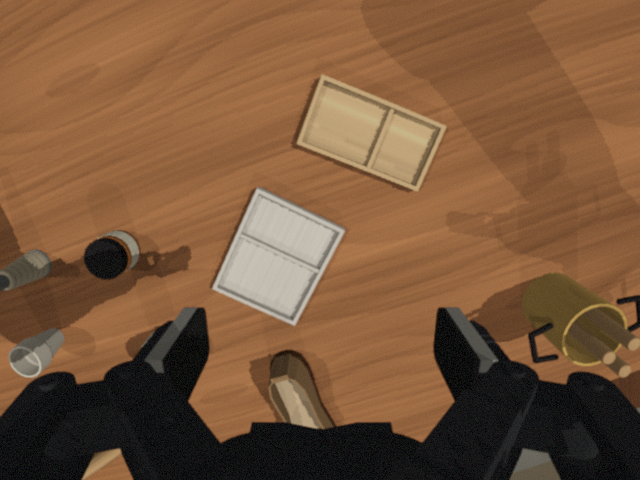

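```bash
python3 - <<'E'
from h import *
import json
Q=json.load(open('q.json'))
p=viewer.grab_frame('wrist')
for k in DIV:
    for a in (0,np.pi):
        q=Q[k][:2]+[Q[k][2]+a]; print(k,q[2],project(p,[[*tw(q,x),.019 if 0 else .014] for x in DIV[k]]).round().tolist())
env.reach([.40,-.26,.33],[3.14159,0,2.7]);p=viewer.grab_frame('wrist');im=p['image'][:,:,::-1].copy()
for k in PROF:
    q=Q[k];uv=project(p,[[*q,.03]])[0]
    for m,s in mask(p,k):
        c=np.argwhere(m).mean(0)[::-1]
        if m.sum()>40 and np.linalg.norm(c-uv)<45:
            r=fit([(p,m)],k,q);print(k,r[0].round(4),round(r[1],3),round(s,2),q); 
            cs,_=cv2.findContours((sil(p,k,r[0])>.5).astype(np.uint8),0,2);cv2.drawContours(im,cs,-1,(0,255,0),1)
            Q[k+'_w']=r[0].tolist();break
    else: print('no',k,uv)
json.dump(Q,open('q.json','w'));cv2.imwrite('pics/w2.png',im);print(env.state()['time'],env.state()['joint_positions'])
E
```

```text
long_tray 4.009805817069214 [[375.0, 101.0], [351.0, 161.0]]
long_tray 7.151398470659007 [[369.0, 168.0], [393.0, 108.0]]
square_tray 0.7736197488761213 [[240.0, 235.0], [319.0, 271.0]]
square_tray 3.9152124024659143 [[312.0, 284.0], [234.0, 248.0]]
low_jar [ 0.4909 -0.053 ] 0.077 0.85 [0.49175527311374023, -0.052409941464284224]
bottle [ 0.5009 -0.3924] 0.081 0.97 [0.5036788706067017, -0.3945861130850391]
thread_cone [ 0.4673 -0.1898] 0.062 0.93 [0.46840680775741933, -0.1903668871379341]
large_cup [ 0.3719 -0.3124] 0.102 0.94 [0.37267515492904935, -0.31192291328124694]
small_cup [ 0.5843 -0.2306] 0.086 0.56 [0.5853495967388153, -0.23082895112037655]
tall_jar [ 0.6446 -0.0526] 0.059 0.58 [0.6437393107190732, -0.052752071246504814]
6.1417 [-7.51847196e-01  1.26461891e-01  1.82459248e-01  1.62683849e+00
 -2.24365993e-05 -3.10874920e-01]
```

View pics/w2.png

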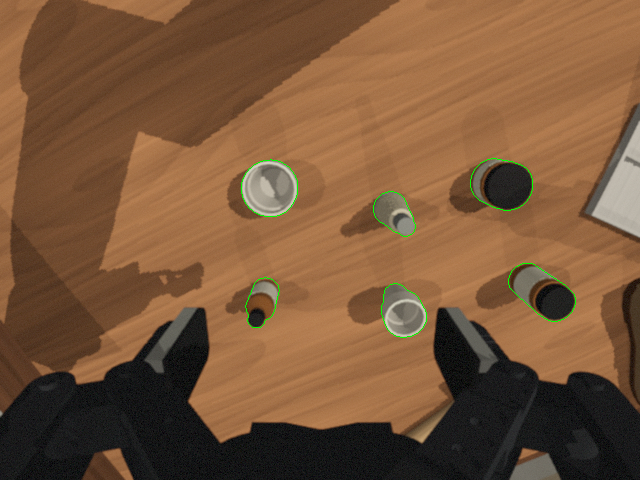

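```bash
cat > pp.py <<'E'
from h import *
import json
Q=json.load(open('q.json')); Q['long_tray'][2]=7.1514-2*np.pi
P=np.pi
# name: tcp height above underside, width m, tray, bay xy, closing along tray x?, grip N
J={'large_cup':(.030,.064,'square_tray',(0,-.0335),1,25),'small_cup':(.056,.052,'square_tray',(0,-.0335),1,25),
'thread_cone':(.0755,.020,'square_tray',(0,.044),1,30),'low_jar':(.018,.058,'long_tray',(-.035,0),0,40),'bottle':(.018,.036,'long_tray',(.0475,0),0,40)}
def st(msg):
    s=env.state();print(msg,round(s['time'],2),'tcp',s['ee_pos'].round(4),'w',round(s['grip_width']*85,1),'f',np.round(s['gripper_force'],1),'F',np.round(s['contact_force'],1))
def pick(k,carry=.13):
    h,w,_,_,_,N=J[k]; x,y=Q[k+'_w']; yaw=np.arctan2(y,x)+P; o=[P,0,yaw]
    env.move_gripper(1.0,N); env.reach([x,y,h+.10],o); env.move_straight([x,y,h],v=.12)
    env.move_gripper(0.,N); st('grip '+k); env.move_straight([x,y,h+carry],v=.15); st('lift')
def over(k,xy=None,carry=.13):
    h,w,t,b,ax,N=J[k]; q=Q[t]; x,y=tw(q,b) if xy is None else xy
    base=np.arctan2(y,x)+P; yaw=q[2]+(P/2 if ax else 0); yaw+=P*np.round((base-yaw)/P)
    env.reach([x,y,h+carry],[P,0,yaw]); st('over'); return x,y
def down(k,x,y,floor=.005,rel=.016):
    h,w=J[k][:2]
    env.move_straight([x,y,h+floor+.02],v=.15); env.move_straight([x,y,h+floor+.0005],v=.03); st('down')
    env.wait(.2); env.move_gripper(min(1,(w+rel)/.085)); env.wait(.2); env.move_straight([x,y,h+floor+.12],v=.15); st('done')
E
python3 - <<'E'
from pp import *
pick('large_cup');x,y=over('large_cup')
p=viewer.grab_frame('wrist');cv2.imwrite('pics/w3.png',p['image'][:,:,::-1])
down('large_cup',x,y);p=viewer.grab_frame('wrist');cv2.imwrite('pics/w4.png',p['image'][:,:,::-1])
m=mask(p,'large_cup')
for d,s in m: print(s,fit([(p,d)],'large_cup',(x,y)),np.argwhere(d).mean(0))
E
```

```text
grip large_cup 8.95 tcp [ 0.3719 -0.3124  0.03  ] w 0.1 f 0.0 F [ 0.  -0.4 -0.9]
lift 9.97 tcp [ 0.3716 -0.312   0.1592] w -0.2 f 0.0 F [-0.5 -0.2  0.3]
over 11.79 tcp [0.6019 0.1324 0.16  ] w 0.1 f 0.0 F [-1.1 -1.1  0.4]
down 13.49 tcp [0.6019 0.1334 0.0356] w 0.2 f 0.0 F [0.6 0.8 0.6]
done 15.58 tcp [0.6014 0.1334 0.154 ] w 79.9 f 0.0 F [0.7 0.7 0.1]
```

```bash
python3 -c "
import cv2,numpy as np
a,b=cv2.imread('pics/w3.png'),cv2.imread('pics/w4.png')
cv2.imwrite('pics/c34.png',cv2.resize(np.hstack([a,b]),(800,300)))"
```

```text
(no output)
```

View pics/c34.png

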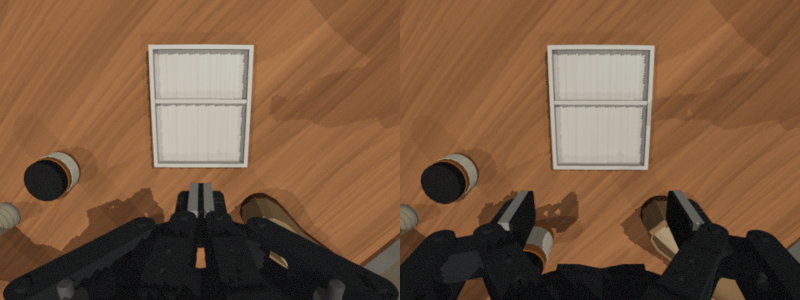

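```bash
python3 - <<'E'
from pp import *
for cam in('top','scene'):
    p=viewer.grab_frame(cam)
    im=p['image'][:,:,::-1]
    for k,q in(('large_cup',Q['large_cup_w']),('bottle',Q['bottle_w']),('thread_cone',Q['thread_cone_w'])):
        uv=project(p,[[*q,.03]])[0]
        for m,s in mask(p,k)[:2]:
            r=fit([(p,m)],k,q);print(cam,k,round(s,2),r[0].round(4),round(r[1],3),q)
    uv=project(p,[[*Q['large_cup_w'],.03]])[0].astype(int)
    cv2.imwrite(f'pics/lc_{cam}.png',cv2.resize(im[max(0,uv[1]-60):uv[1]+60,max(0,uv[0]-80):uv[0]+80],None,fx=2.5,fy=2.5))
a,b=cv2.imread('pics/lc_top.png'),cv2.imread('pics/lc_scene.png');cv2.imwrite('pics/lc.png',np.hstack([a,b]))
E
```

```text
top large_cup 0.83 [ 0.3756 -0.3111] 0.149 [0.3719230177449063, -0.3123916217964141]
top bottle 0.88 [ 0.5044 -0.3914] 0.285 [0.5009499305000062, -0.3923832605143544]
top thread_cone 0.51 [ 0.4705 -0.1908] 0.226 [0.46728534737924926, -0.18984382526640545]
scene large_cup 0.93 [ 0.3709 -0.3117] 0.108 [0.3719230177449063, -0.3123916217964141]
scene bottle 0.6 [ 0.5016 -0.3942] 0.108 [0.5009499305000062, -0.3923832605143544]
scene thread_cone 0.97 [ 0.4503 -0.184 ] 0.445 [0.46728534737924926, -0.18984382526640545]
```

View pics/lc.png

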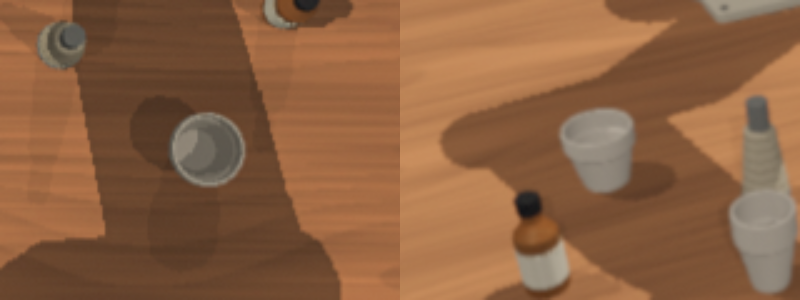

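```bash
python3 - <<'E'
from pp import *
x,y=Q['large_cup_w']; yaw=np.arctan2(y,x)+P
env.move_gripper(1.);env.reach([x,y,.10],[P,0,yaw]);env.move_straight([x,y,.016],v=.12)
env.move_gripper(.70,25);st('a');env.move_gripper(0,25);st('b')
for c in('scene','top'):
    p=viewer.grab_frame(c);uv=project(p,[[x,y,.05]])[0].astype(int)
    im=p['image'][max(0,uv[1]-60):uv[1]+60,uv[0]-80:uv[0]+80,::-1];cv2.imwrite(f'pics/g_{c}.png',cv2.resize(im,None,fx=2.5,fy=2.5))
a,b=cv2.imread('pics/g_scene.png'),cv2.imread('pics/g_top.png');cv2.imwrite('pics/g.png',np.hstack([a,b]))
E
```

```text
a 19.36 tcp [ 0.3723 -0.3129  0.017 ] w 61.2 f 25.6 F [-1.2  1.   6.2]
b 19.57 tcp [ 0.3724 -0.3129  0.017 ] w 61.1 f 25.6 F [-0.   0.6  7. ]
```

View pics/g.png

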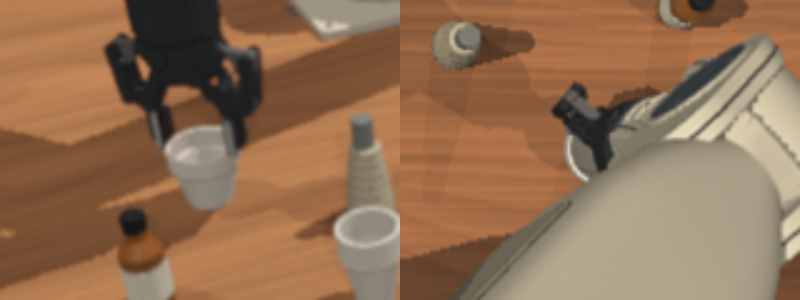

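```bash
python3 - <<'E'
from pp import *
x,y=Q['large_cup_w']
env.move_gripper(.95);env.move_straight([x,y,.006],v=.1)
env.move_gripper(0,25);st('b')
p=viewer.grab_frame('scene');uv=project(p,[[x,y,.05]])[0].astype(int)
cv2.imwrite('pics/g2.png',cv2.resize(p['image'][max(0,uv[1]-60):uv[1]+60,uv[0]-80:uv[0]+80,::-1],None,fx=2.5,fy=2.5))
E
```

```text
b 20.57 tcp [ 0.372  -0.3126  0.0065] w 61.7 f 27.3 F [-1.7  0.8  4.7]
```

View pics/g2.png

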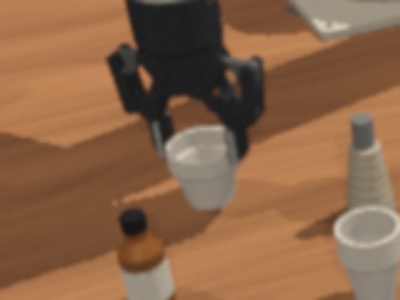

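```bash
sed -i "s/'large_cup':(.030/'large_cup':(.0065/;s/'small_cup':(.056/'small_cup':(.032/;s/'thread_cone':(.0755/'thread_cone':(.066/;s/'low_jar':(.018/'low_jar':(.001/;s/'bottle':(.018/'bottle':(.014/" pp.py
python3 - <<'E'
from pp import *
x,y=Q['large_cup_w'];env.move_straight([x,y,.0065+.15],v=.15);st('lift')
x,y=over('large_cup',carry=.15);down('large_cup',x,y)
st('');p=viewer.grab_frame('wrist');im=p['image'][:,:,::-1].copy()
for d,s in mask(p,'large_cup')[:2]: print(s,fit([(p,d)],'large_cup',(x,y)),x,y)
p=viewer.grab_frame('scene');uv=project(p,[[x,y,.03]])[0].astype(int)
b=cv2.resize(p['image'][uv[1]-60:uv[1]+60,uv[0]-80:uv[0]+80,::-1],(400,300));cv2.imwrite('pics/p1.png',np.hstack([cv2.resize(im,(400,300)),b]))
E
```

```text
lift 21.77 tcp [ 0.3716 -0.312   0.1557] w 62.2 f 27.4 F [ 0.6 -0.1 -0.9]
over 23.6 tcp [0.6019 0.1324 0.1565] w 61.6 f 27.4 F [-0.7 -0.6 -1.4]
down 25.38 tcp [0.6018 0.1334 0.0119] w 62.1 f 27.4 F [-0.1 -0.2 -0.5]
done 27.06 tcp [0.6014 0.1333 0.1306] w 80.2 f 0.0 F [ 0.1  0.8 -0.5]
 27.06 tcp [0.6014 0.1333 0.1306] w 80.2 f 0.0 F [ 0.1  0.8 -0.5]
0.61 (array([0.60279767, 0.13232581]), np.float64(0.021778378335158995)) 0.60182534951238 0.13339195429505166
```

View pics/p1.png

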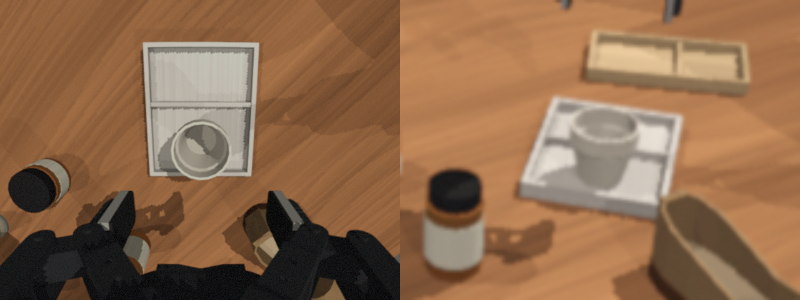

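```bash
python3 - <<'E'
from pp import *
k='small_cup';h=J[k][0]
pick(k,.15)
if env.state()['grip_width']<.4: raise SystemExit('missed')
x,y=over(k,(.602,.133),.15)
env.move_straight([x,y,h+.009+.062],v=.15)
p=viewer.grab_frame('wrist');cv2.imwrite('pics/n0.png',p['image'][:,:,::-1])
env.wait(.1);b=env.state()['contact_force'][2]
for z in np.arange(.055,-.001,-.005):
    env.move_straight([x,y,h+.009+z],v=.05);f=env.state()['contact_force']
    if abs(f[2]-b)>3: print('contact',z,f.round(1))
    if abs(f[2]-b)>10: break
st('down')
p=viewer.grab_frame('scene');uv=project(p,[[x,y,.05]])[0].astype(int)
cv2.imwrite('pics/n1.png',np.hstack([cv2.resize(cv2.imread('pics/n0.png'),(400,300)),cv2.resize(p['image'][uv[1]-60:uv[1]+60,uv[0]-80:uv[0]+80,::-1],(400,300))]))
E
```

```text
grip small_cup 30.21 tcp [ 0.5847 -0.2309  0.0327] w 49.4 f 26.1 F [ 0.  -1.2  5.7]
lift 31.36 tcp [ 0.5839 -0.2304  0.1809] w 49.6 f 26.0 F [ 0.1 -0.   0.2]
over 32.73 tcp [0.6022 0.1322 0.1818] w 49.4 f 26.0 F [0.2 0.6 0.8]
contact 2.7755575615628914e-17 [1.9 0.4 3.6]
down 36.59 tcp [0.6027 0.133  0.0414] w 49.1 f 27.1 F [1.9 0.4 3.6]
```

View pics/n1.png

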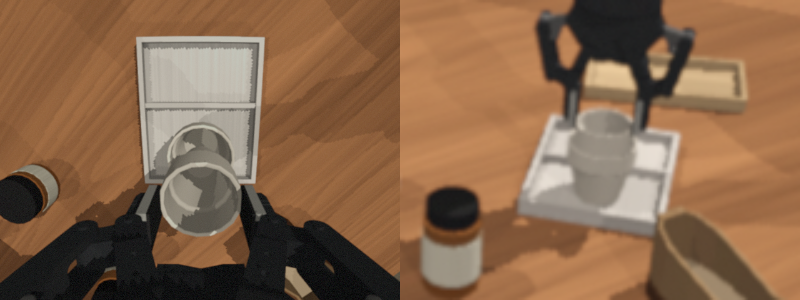

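```bash
python3 - <<'E'
from pp import *
env.move_gripper(min(1,.066/.085));env.wait(.2);x,y=env.state()['ee_pos'][:2];env.move_straight([x,y,.16],v=.12);st('rel')
k='thread_cone'
h=J[k][0];x,y=Q[k+'_w'];env.move_gripper(.6,30)
env.reach([x,y,h+.09],[P,0,np.arctan2(y,x)+P]);env.move_straight([x,y,h],v=.12);env.move_gripper(0,30);st('grip')
p=viewer.grab_frame('scene');uv=project(p,[[x,y,.06]])[0].astype(int)
a=cv2.resize(p['image'][uv[1]-60:uv[1]+60,uv[0]-80:uv[0]+80,::-1],(400,300))
uv=project(p,[[.602,.133,.05]])[0].astype(int)
cv2.imwrite('pics/t1.png',np.hstack([a,cv2.resize(p['image'][uv[1]-60:uv[1]+60,uv[0]-80:uv[0]+80,::-1],(400,300))]))
E
```

```text
rel 38.29 tcp [0.6015 0.133  0.1592] w 65.7 f 0.0 F [ 0.2  0.8 -0.2]
grip 41.35 tcp [ 0.4688 -0.1901  0.068 ] w -0.1 f 7.4 F [ 1.3  2.9 14.8]
```

View pics/t1.png

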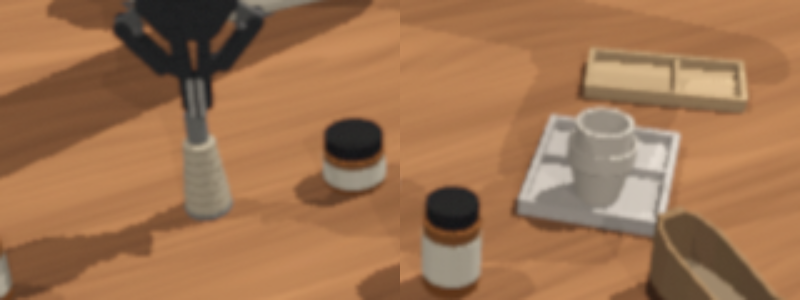

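```bash
sed -i "s/'thread_cone':(.066/'thread_cone':(.047/;s/'low_jar':(.001/'low_jar':(-.003/;s/'bottle':(.014/'bottle':(.004/" pp.py
python3 - <<'E'
from pp import *
k='thread_cone';h=J[k][0];x,y=Q[k+'_w']
env.move_straight([x,y,.08],v=.1);env.move_gripper(.6,30)
env.move_straight([x,y,.11],v=.15);env.wait(.2)
for c in('top','scene'):
    p=viewer.grab_frame(c)
    for m,s in mask(p,k)[:1]:
        r=fit([(p,m)],k,(x,y));print(c,s,r[0],r[1])
env.move_straight([x,y,h],v=.1);env.move_gripper(0,30);st('grip')
p=viewer.grab_frame('scene');uv=project(p,[[x,y,.06]])[0].astype(int)
cv2.imwrite('pics/t2.png',cv2.resize(p['image'][uv[1]-60:uv[1]+60,uv[0]-80:uv[0]+80,::-1],(400,300)))
if env.state()['grip_width']*85>10:
    env.move_straight([x,y,h+.13],v=.15);x,y=over(k);down(k,x,y)
    p=viewer.grab_frame('wrist');cv2.imwrite('pics/t3.png',p['image'][:,:,::-1])
    cv2.imwrite('pics/t4.png',np.hstack([cv2.imread('pics/t2.png'),cv2.resize(cv2.imread('pics/t3.png'),(400,300))]))
E
```

```text
scene 0.61 [ 0.46381064 -0.18965644] 0.19772996446900906
grip 44.15 tcp [ 0.4676 -0.1901  0.0476] w 19.1 f 29.4 F [0.2 0.3 5.6]
over 46.66 tcp [0.5478 0.1881 0.1768] w 18.2 f 29.3 F [ 0.7 -0.2 -0.7]
down 48.31 tcp [0.5476 0.1888 0.0527] w 18.2 f 29.8 F [-1.5 -0.8  4.5]
done 49.97 tcp [0.5472 0.1888 0.1711] w 36.2 f 0.0 F [-0.5 -0.3  0.5]
```

```bash
ls pics
```

```text
c34.png
g.png
g2.png
g_scene.png
g_top.png
lc.png
lc_scene.png
lc_top.png
n0.png
n1.png
p1.png
scene0.png
t1.png
t2.png
t3.png
t4.png
top0.png
w1.png
w2.png
w3.png
w4.png
```

```bash
python3 - <<'E'
from pp import *
for k in('low_jar','bottle'):
    pick(k)
    if env.state()['grip_width']<.3: print('MISSED',k);break
    x,y=over(k);down(k,x,y,rel=.012)
    p=viewer.grab_frame('wrist')
    for m,s in mask(p,k)[:1]: print(k,s,fit([(p,m)],k,(x,y)),x,y)
x,y,z=env.state()['ee_pos'];env.reach([.40,.1,.35],[P,0,2.8])
p=viewer.grab_frame('wrist');a=cv2.resize(p['image'][:,:,::-1],(400,300))
p=viewer.grab_frame('scene');uv=project(p,[[.52,.24,.03]])[0].astype(int)
b=cv2.resize(p['image'][uv[1]-75:uv[1]+75,uv[0]-100:uv[0]+100,::-1],(400,300))
cv2.imwrite('pics/f.png',np.vstack([np.hstack([cv2.imread('pics/t4.png')]),np.hstack([a,b])]));st('')
E
```

```text
grip low_jar 53.0 tcp [ 0.4913 -0.053  -0.0021] w 54.5 f 42.6 F [-1.   1.2  6.5]
lift 54.02 tcp [ 0.4903 -0.0529  0.1262] w 54.7 f 43.3 F [-0.3  0.8 -1.5]
over 55.38 tcp [0.4399 0.3053 0.1268] w 54.9 f 43.3 F [ 0.2  0.  -1.8]
down 57.02 tcp [0.4392 0.306  0.0029] w 54.3 f 44.8 F [-3.7 -2.3  8.1]
done 58.67 tcp [0.4391 0.3059 0.1212] w 69.9 f 0.0 F [0.3 0.1 0.1]
low_jar 0.67 (array([0.44014103, 0.30647445]), np.float64(0.024721865543652966)) 0.4394988621743852 0.306102200398842
grip bottle 63.08 tcp [ 0.5011 -0.3926  0.0046] w 34.3 f 40.0 F [-0.4  0.1  5.4]
lift 64.1 tcp [ 0.5006 -0.392   0.1328] w 34.5 f 39.9 F [ 0.7  0.4 -0.9]
over 66.79 tcp [0.4934 0.3684 0.1339] w 34.3 f 39.9 F [ 0.7 -0.5 -1.3]
down 68.44 tcp [0.4926 0.3691 0.0096] w 34.1 f 40.2 F [-0.5 -0.1  3.1]
done 70.08 tcp [0.4924 0.3688 0.1281] w 48.0 f 0.0 F [ 0.2  0.6 -0.4]
bottle 0.8 (array([0.49479158, 0.37031722]), np.float64(0.05462918910689477)) 0.4928095438419855 0.36906426215142274
 71.63 tcp [0.4002 0.1005 0.3491] w 48.0 f 0.0 F [-0.  -0.1 -0.2]
```

View pics/f.png

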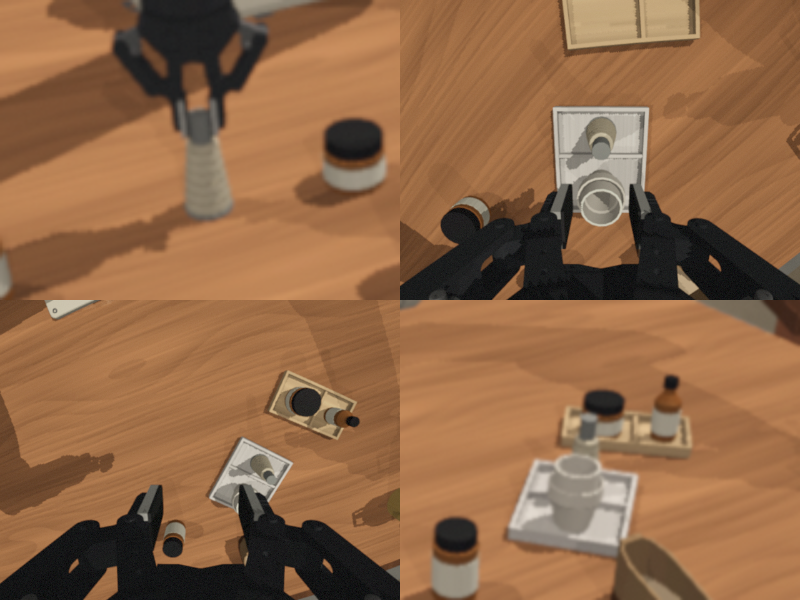

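```bash
python3 -c "
from bench import env
env.wait(.5);print(env.finish_job())"
```

```text
the job is handed in; nothing more can be done
None
```

I handed the job in at about 72 s of the 131 s limit: all five items stand upright in their bays in the last pictures, with the small cup nested and the tall jar untouched, though no verdict came back.

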